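# Set the song box for the tidy-up tune

### The job

Set the wooden song box for the tidy-up tune by pressing its shape keys with the fingertips: first the round key, then the triangle, then the square, each fully home before the next is pressed. The keys stay down when pressed; leave the cross key up, do not pull any key up, and leave the other toys on and around the box where they are.

Things in the scene. Friction and masses are not known exactly. Their poses are not given: they have to be found in the camera images.
- song_box: wooden song box, a flat case 150 mm (its x, front to back) by 360 mm (its y), 45 mm high, fixed. Origin: centre of its underside, on the bench; z up. Four push keys stand in a row along its y at local x = -30 mm, 85 mm apart; which shape stands where differs each time. A doll and a brick stand on the ledge behind the keys.
- key_round_top (a point): centre of the top face of the round key of the song box: a plain pale wooden cap, seen from above a disc 46 mm across, 14 mm thick, on a stem. The flat top is 81 mm above the bench at joint value 0 and 67 mm when fully home. Axes as the box's, z up.
- key_round (a joint): travel of the round key in metres: 0 is up, grows as it is pressed straight down, firm stop at 0.014 (fully home). It starts at 0 to 0.003. No spring: it slides against about 5 N of friction, so it stays where it is left. Pulled up, it would come out to -0.012.
- key_triangle_top (a point): centre of the top face of the triangle key of the song box: a plain pale wooden cap, seen from above an equal-sided triangle with about 54 mm sides (corners 31 mm from the centre), 14 mm thick, on a stem. The flat top is 81 mm above the bench at joint value 0 and 67 mm when fully home. Axes as the box's, z up.
- key_triangle (a joint): travel of the triangle key in metres: 0 is up, grows as it is pressed straight down, firm stop at 0.014 (fully home). It starts at 0 to 0.003. No spring: it slides against about 5 N of friction, so it stays where it is left. Pulled up, it would come out to -0.012.
- key_square_top (a point): centre of the top face of the square key of the song box: a plain pale wooden cap, seen from above a square with 42 mm sides, 14 mm thick, on a stem. The flat top is 81 mm above the bench at joint value 0 and 67 mm when fully home. Axes as the box's, z up.
- key_square (a joint): travel of the square key in metres: 0 is up, grows as it is pressed straight down, firm stop at 0.014 (fully home). It starts at 0 to 0.003. No spring: it slides against about 5 N of friction, so it stays where it is left. Pulled up, it would come out to -0.012.
- key_cross_top (a point): centre of the top face of the cross key of the song box: a plain pale wooden cap, seen from above a plus-shaped cross 48 mm across with arms 16 mm wide, 14 mm thick, on a stem. The flat top is 81 mm above the bench at joint value 0 and 67 mm when fully home. Axes as the box's, z up.
- key_cross (a joint): travel of the cross key in metres: 0 is up, grows as it is pressed straight down, firm stop at 0.014 (fully home). It starts at 0 to 0.003. No spring: it slides against about 5 N of friction, so it stays where it is left. Pulled up, it would come out to -0.012.
- doll: turned wooden peg doll, 30 mm across, 50 mm tall, standing on the ledge of the song box; loose. Origin: centre of its underside. A bystander.
- brick: red toy brick 30 x 50 x 18 mm high, on the ledge of the song box; loose. Origin: centre of its underside. A bystander.
- cube: green wooden cube, 45 mm; loose. Origin: centre of its underside. A bystander.
- star: pink silicone star, 68 mm across, 12 mm thick; loose. Origin: centre of its underside. A bystander.
- mug: white ceramic mug with crayons, 80 mm across, 90 mm high (crayons reach 110 mm), handle to its +y; loose. Origin: centre of its underside. A bystander.
- cup: orange plastic stacking cup, 66 mm across, 50 mm high; loose. Origin: centre of its underside. A bystander.
- car: blue toy car, 85 mm long (its y), 60 mm wide, 52 mm high; loose. Origin: centre of its underside. A bystander.

How it is judged (in metres and radians):
On the way, in this order (a step that is already met when the one before it is completed fails the run):
1. the round key is fully home (value of joint key_round above 0.0115 m and value of joint each of key_triangle, key_square, key_cross below 0.006 m), for 0.2 s.
2. the triangle key is fully home (value of joint key_triangle above 0.0115 m and value of joint each of key_square, key_cross below 0.006 m), for 0.2 s.
3. the square key is fully home (value of joint key_square above 0.0115 m and value of joint key_cross below 0.006 m), for 0.2 s.
At the end, for the whole second after the job is handed in: The round, triangle and square keys, pressed in that order, are each at least 11.5 mm down of 14 mm; the cross key is less than 6 mm down and not pulled up more than 3 mm; no bystander has moved more than 15 mm (all of step 3 and value of joint each of key_round, key_triangle above 0.0115 m and value of joint key_cross above -0.003 m and distance of each of doll, brick, cube, star, mug, cup, car from where it was at the start of the episode below 0.015 m); the robot touches nothing.
It fails at once if the cross key was pressed (value of joint key_cross above 0.006 m).
It fails at once if a key was pulled up (value of joint any of key_round, key_triangle, key_square, key_cross below -0.003 m).
It fails at once if a bystander toy was shifted, lifted or knocked over (distance of any of doll, brick, cube, star, mug, cup, car from where it was at the start of the episode above 0.015 m or angle between any of doll, brick, cube, star, mug, cup, car's own z axis and vertical above 0.3 rad).
It also fails if it takes over 40 s, if anything falls off the work surface, if the arm or the gripper's body presses on something with over 40 N, if the wrist force passes 120 N, or if a joint passes its speed limit or range.

### The arm

A 6-joint arm with a two-finger parallel gripper is mounted at the origin on the work surface. World frame = base frame: x ahead of the robot, y to its left, z up, the work surface at z = 0. Lengths are in mm, angles in rad, forces in N, time in s.
With the tool pointing down it reaches from about 350 to 975 mm from the base axis. Payload 7.1 kg.
Tool frame: the origin (TCP) lies between the finger pads; the fingertips stand 19 mm ahead of it and the grasp point (between the pads) is the TCP (ctrl.tcp_to_tips is the distance from the TCP to the fingertips, in mm); z points along the fingers, y is the line along which they close (so a half turn about z gives the same grasp; the last joint's range is limited). The gripper opens to 88 mm and grips with 3 to 60 N. Pads are 20 mm wide; open, the fingers measure 115 mm over their backs; the gripper's body (75 mm by 178 mm) begins 61 mm behind the grasp point.
Start: joints at [-1.156, 0.423, 1.63, -0, 1.089, -0.019], TCP at [262.716, -567.085, 212.875] pointing down, gripper open.
Joint ranges: [-3, 3], [-0.9, 2.11], [0.09, 2.58], [-1.31, 4.45], [0.11, 2.69], [-2.54, 2.54]. Speed limits (rad/s): [2.39, 2.39, 3.01, 3.14, 3.14, 3.14].

### API

Orientations are given as a rotation vector (axis times angle).
In Python, from workcell import status, optics, ctrl gives the robot as it stands. The module is installed in compiled form; this text tells all that it offers.
- The arm moves only by the shell command python3 -m inch 'ROWS'. ROWS is JSON, a list that holds one entry, the list of rows, each a list of 7 numbers: the shift along the tool's x, y, z in mm, then the turn, a rotation vector about the tool's x, y, z in rad, then the opening in per cent of the stroke, from 0 (shut) to 100 (fully open). A call has 1 to 20 rows; each row is the pose to reach, as a shift and turn from the pose commanded when the call began, along the tool's axes at that moment; what a row does not reach only later rows make up. A row lasts 1/10 s, in which the tool goes at most 50 mm and 8.59 degrees, less where a joint would pass 70% of its speed; a pose out of reach is approached as far as the arm can. A call with a gripper value outside its range is refused whole. The fingers move at their own pace and stop on an object; the grip force is fixed at half the most. Time passes only in rows, so rows that repeat a pose let the fingers close. It gives the time, the measured TCP pose, the force, the opening and the grip force at its end, in the units of the state.
- status.get_obs(): the state, without advancing time (a new reading comes with each control period).
- optics.get_image(name): name is "scene" or "top"; returns a dict with "frame" (400x640x3 uint8, red, green, blue), "fx", "fy", "cx", "cy" (pixels), "k1" (the pictures are not rectified: a ray, as slopes to the right and down, at radius r is drawn at 1 + k1 r^2 times it, then the intrinsics apply), "rvec" (rotation vector, rad) and "tvec" (3), from world to camera coordinates, as OpenCV has them. Camera axes: x right, y down, z forward; pixel columns grow to the right and rows downward; lengths in mm; the calibration is good to about 2 mm. A picture is of the moment at which its call begins. There is no depth.
- ctrl.close_job(): hands the job in; it is judged then, once.
The state is a dict: "t": time; "qpos": joint angles; "qvel": joint speeds; "joint_torque": joint torques, N m; "ee_pos": TCP position; "orientation": TCP orientation; "ft_force": force on the tool from outside, world axes, zero at the start; "moment": the same for the moment, N m; "width": finger opening in mm; "grasp_force": force on a finger pad.
Only numpy, scipy, OpenCV 4.12 (cv2) and the standard library are available. Lean on these libraries where they do the work, as an engineer would, in place of code of your own. Each camera call takes 0.05 s, during which the arm holds its last target. There are 200 camera calls.

## Working session

There is one attempt and no reset: what is moved stays moved. The work goes in short steps, Python scripts to look and compute and a shell command to move; the robot and the scene stay as the last step left them, time stands still between calls to the robot, and variables do not carry over. Pictures are saved under pics/ and viewed, at most 10 in all, crops included, and the job is handed in when it is done.

```bash
mkdir -p pics; cat > h.py <<'E'
import numpy as np, cv2
from workcell import status, optics, ctrl
def snap(n):
    im=optics.get_image(n); np.save(f'pics/{n}.npy',im,allow_pickle=True); return im
def load(n): return np.load(f'pics/{n}.npy',allow_pickle=True).item()
def ray(im,u,v,z):
    d=np.array([(u-im['cx'])/im['fx'],(v-im['cy'])/im['fy']]); s=d.copy()
    for _ in range(30): s=d/(1+im['k1']*(s@s))
    R=cv2.Rodrigues(np.array(im['rvec'],float))[0]; t=np.array(im['tvec'],float).ravel()
    c=-R.T@t; w=R.T@np.array([s[0],s[1],1]); return c+w*(z-c[2])/w[2]
E
python3 - <<'E'
from h import *
for n in('scene','top'):
    im=snap(n); cv2.imwrite(f'pics/{n}0.png',im['frame'][:,:,::-1])
    print({k:v for k,v in im.items() if k!='frame'})
o=status.get_obs();print(o['t'],o['ee_pos'],o['orientation'],o['width'],ctrl.tcp_to_tips)
E
```

```text
{'fx': 387.19733712014875, 'fy': 387.19733712014875, 'cx': 314.04714531614474, 'cy': 200.46288085040698, 'k1': -0.056138085472713595, 'rvec': array([ 1.248024  ,  2.15224435, -1.07826415]), 'tvec': array([ 229.73930539, -240.72675965, 1322.61562569])}
{'fx': 383.9684663853452, 'fy': 383.9684663853452, 'cx': 321.123419983595, 'cy': 198.78710726928284, 'k1': -0.024259690328986717, 'rvec': array([ 1.9125091 , -2.30142259,  0.25473281]), 'tvec': array([133.91560626, 551.68018705, 811.00754162])}
0.1 [ 262.49913425 -566.63074027  212.17332482] [-3.06667031e+00 -6.75794762e-01  4.65552649e-04] 87.71472207757854 19.0
```

View pics/scene0.png

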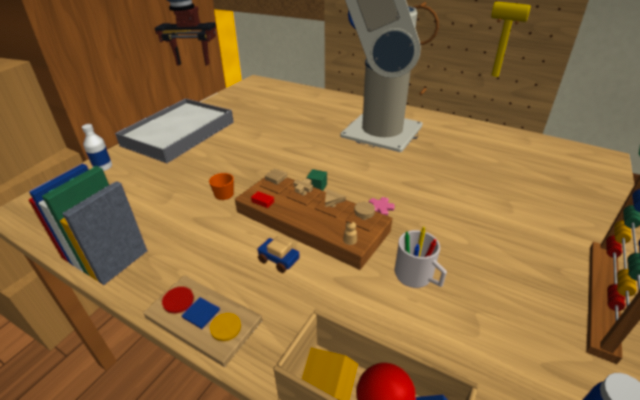

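View pics/top0.png

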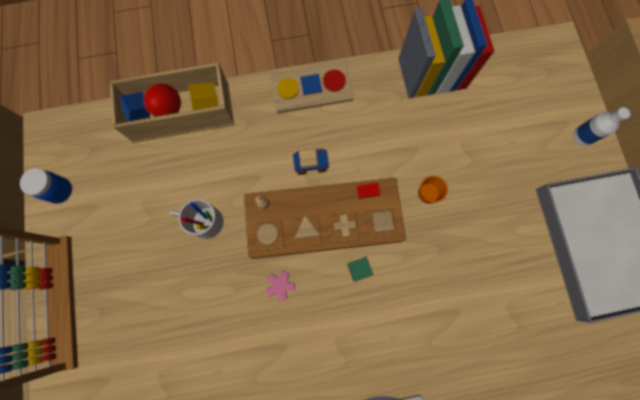

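Both pictures show the box. In the top view, the round key is near (267,233), triangle (305,228), cross (344,225) and square (383,221). The doll is at (261,201) and the brick at (369,190). I'll enlarge the crop for exact centres.

```bash
python3 - <<'E'
from h import *
im=load('top'); c=im['frame'][170:290,235:415,::-1]
cv2.imwrite('pics/crop.png',cv2.resize(c,None,fx=4.4,fy=4.4,interpolation=cv2.INTER_CUBIC))
for n,p in dict(round=(267,233),tri=(305,229),cross=(344,225),sq=(383,221)).items(): print(n,ray(im,*p,80).round(1))
for n,p,z in [('c',(245,194),45),('c',(399,179),45),('c',(405,240),45),('c',(249,257),45)]: print(ray(im,*p,z).round(1))
E
```

```text
round [509.2 161.2  80. ]
tri [502.7  78.4  80. ]
cross [495.8  -6.9  80. ]
sq [488.8 -92.7  80. ]
[613.7 201.5  45. ]
[ 583.6 -157.9   45. ]
[ 441.7 -139.    45. ]
[468.6 213.2  45. ]
```

View pics/crop.png

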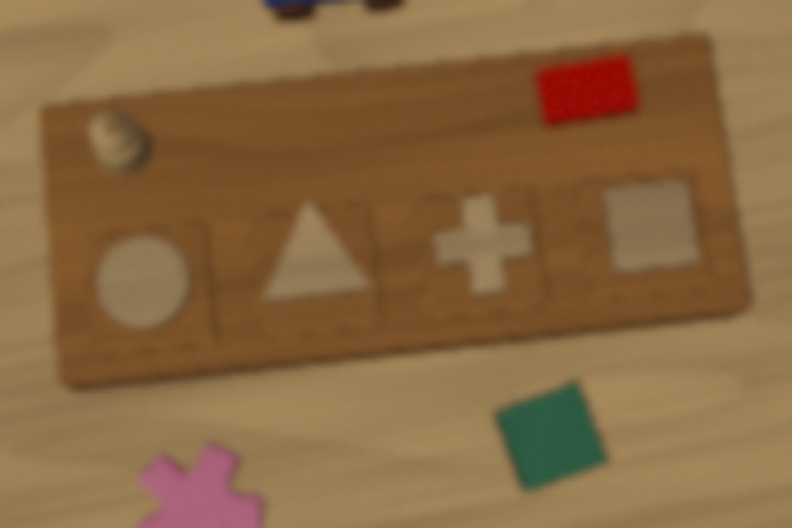

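The crop puts the centres at round (143,281), triangle (314,265) and square (651,226). Their 85 mm spacing is consistent with the box, so I'll work out the shifts next.

```bash
cat > plan.py <<'E'
from h import *
im=load('top'); o=status.get_obs(); R=cv2.Rodrigues(np.array(o['orientation']))[0]
P={}
for n,p in dict(round=(143,281),tri=(314,265),cross=(484,243),sq=(651,226)).items():
    P[n]=ray(im,235+(p[0]+.5)/4.4-.5,170+(p[1]+.5)/4.4-.5,80)
    T=P[n].copy(); T[2]=120
    print(n,P[n].round(1),'shift to TCP z120',(R.T@(T-o['ee_pos'])).round(1))
print(R.round(3).tolist(),o['t'],o['ee_pos'].round(1),o['width'],o['ft_force'].round(1))
E
python3 plan.py
```

```text
round [508.1 161.2  80. ] shift to TCP z120 [ 528.8 -557.    92.9]
tri [500.5  76.7  80. ] shift to TCP z120 [ 486.3 -483.5   92.8]
cross [495.9  -8.3  80. ] shift to TCP z120 [ 446.5 -408.4   92.7]
sq [489.  -91.8  80. ] shift to TCP z120 [ 405.1 -335.5   92.6]
[[0.907, 0.42, -0.001], [0.42, -0.907, 0.001], [-0.0, -0.001, -1.0]] 0.1 [ 262.5 -566.6  212.2] 87.71472207757854 [ 0.1  1.1 -0.3]
```

```bash
python3 -m inch '[[[33,-35,0,0,0,0,0],[66,-70,0,0,0,0,0],[99,-105,0,0,0,0,0],[132,-140,0,0,0,0,0],[165,-174,0,0,0,0,0],[198,-209,0,0,0,0,0],[231,-244,0,0,0,0,0],[264,-279,0,0,0,0,0],[297,-313,0,0,0,0,0],[330,-348,0,0,0,0,0],[363,-383,0,0,0,0,0],[396,-418,0,0,0,0,0],[429,-452,0,0,0,0,0],[462,-487,0,0,0,0,0],[495,-522,0,0,0,0,0],[529,-557,0,0,0,0,0],[529,-557,0,0,0,0,0],[529,-557,0,0,0,0,0],[529,-557,30,0,0,0,0],[529,-557,60,0,0,0,0]]]'; python3 plan.py
```

```text
t: 2.1
ee_pos: [508.7, 159.6, 152.8]
orientation: [3.068, 0.674, 0.003]
ft_force: [0.2, 0.0, -0.9]
width: 0.8
grasp_force: 0.0
round [508.1 161.2  80. ] shift to TCP z120 [ 0.1 -1.7 32.8]
tri [500.5  76.7  80. ] shift to TCP z120 [-42.2  71.8  32.8]
cross [495.9  -8.3  80. ] shift to TCP z120 [-82.  147.   32.7]
sq [489.  -91.8  80. ] shift to TCP z120 [-123.3  219.9   32.7]
[[0.908, 0.419, 0.002], [0.419, -0.908, 0.0], [0.002, 0.0, -1.0]] 2.1 [508.7 159.6 152.8] 0.8383863050606822 [ 0.2  0.  -0.9]
```

```bash
python3 -m inch '[[[0,-1,25,0,0,0,0],[0,-1,45,0,0,0,0],[0,-1,52,0,0,0,0],[0,-1,56,0,0,0,0],[0,-1,60,0,0,0,0],[0,-1,63,0,0,0,0],[0,-1,65,0,0,0,0],[0,-1,66,0,0,0,0],[0,-1,66,0,0,0,0]]]'
python3 -c "
from h import *
for n in('scene','top'):
  im=snap(n); cv2.imwrite(f'pics/{n}1.png',cv2.resize(im['frame'][150:290,225:415,::-1],None,fx=4,fy=4,interpolation=cv2.INTER_CUBIC))"
```

```text
t: 3.0
ee_pos: [508.3, 161.7, 87.1]
orientation: [-3.068, -0.676, -0.001]
ft_force: [0.4, 0.7, 0.4]
width: 0.7
grasp_force: 0.0
```

View pics/scene1.png

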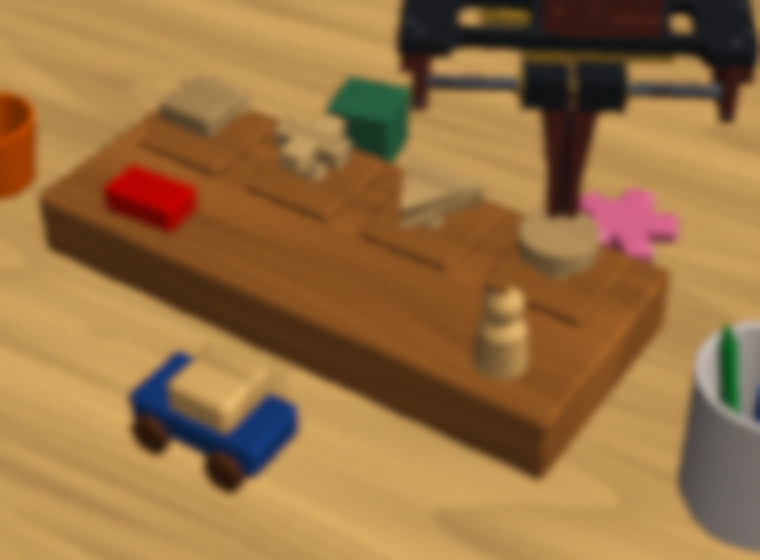

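The fingers end at the far edge of the round cap, around crop (563,213). There is no contact force and the cap still looks up, so the cameras and the robot may disagree. I'll project the reported tip into both views.

```bash
python3 - <<'E'
from h import *
o=status.get_obs(); 
for n in('scene','top'):
    im=load(n); K=np.array([[im['fx'],0,im['cx']],[0,im['fy'],im['cy']],[0,0,1]])
    R=np.array(im['rvec']);t=np.array(im['tvec'])
    pts=[[508.3,161.7,68],[508.1,161.2,80],[500.5,76.7,80],[495.9,-8.3,80],[489,-91.8,80],[508.3,161.7,148]]
    r=cv2.projectPoints(np.array(pts,float),R,t,K,np.array([im['k1'],0,0,0]))[0].reshape(-1,2)
    print(n,((r-[225,150])*4).round(0).tolist())
E
```

```text
scene [[555.0, 243.0], [555.0, 225.0], [428.0, 175.0], [308.0, 131.0], [202.0, 89.0], [564.0, 125.0]]
top [[170.0, 337.0], [168.0, 334.0], [324.0, 319.0], [478.0, 299.0], [630.0, 284.0], [149.0, 316.0]]
```

View pics/top1.png

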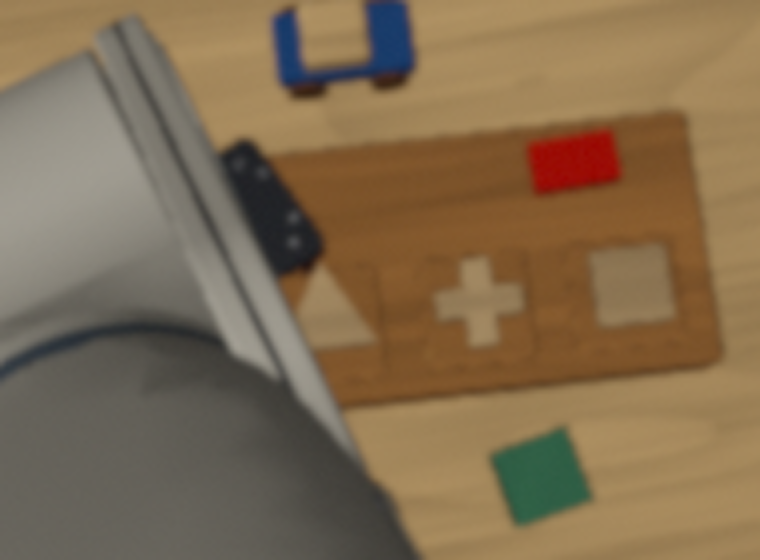

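```bash
python3 - <<'E'
from h import *
a=cv2.imread('pics/scene0.png')[150:230,330:400]; im=load('scene'); b=im['frame'][150:230,330:400,::-1]
cv2.imwrite('pics/cmp.png',cv2.resize(np.hstack([a,b]),None,fx=5.6,fy=5.6,interpolation=cv2.INTER_CUBIC))
u,v=225+563/4,150+213/4
for z in(68,80,90):print(z,ray(im,u,v,z).round(1))
o=status.get_obs();print(o['ee_pos'],o['ft_force'],o['joint_torque'].round(1))
E
```

```text
68 [481.2 154.5  68. ]
80 [495.7 160.2  80. ]
90 [507.8 164.9  90. ]
[508.27300297 161.67439892  87.06010558] [ 0.59835031  0.3011618  -0.82486249] [ -0.  -49.4 -19.2   0.   -0.1  -0. ]
```

View pics/cmp.png

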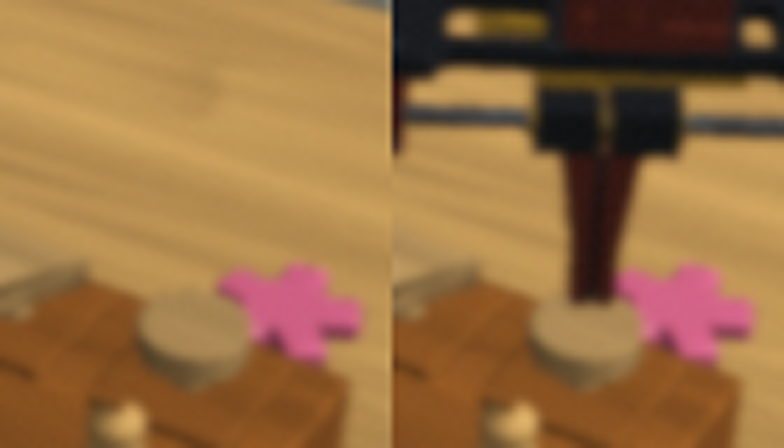

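The cap has not moved. The tips stand in front of the cap's rear edge at about cmp (593,303), so they hover above the key and sit higher than reported. I'll descend gently and use contact as the reference.

```bash
for i in 1; do python3 -m inch '[[[0,0,2,0,0,0,0],[0,0,4,0,0,0,0],[0,0,4,0,0,0,0]]]'; done
```

```text
t: 3.4
ee_pos: [508.0, 161.5, 82.6]
orientation: [3.068, 0.676, -0.001]
ft_force: [0.5, 1.2, -1.5]
width: 0.4
grasp_force: 0.0
```

```bash
python3 -m inch '[[[0,0,2,0,0,0,0],[0,0,4,0,0,0,0],[0,0,4,0,0,0,0]]]'
```

```text
t: 3.7
ee_pos: [508.0, 161.5, 78.6]
orientation: [3.068, 0.676, -0.001]
ft_force: [-0.1, -0.5, -0.3]
width: 0.7
grasp_force: 0.0
```

```bash
python3 - <<'E'
from h import *
im=snap('scene'); b=im['frame'][150:230,330:400,::-1]
cv2.imwrite('pics/c2.png',cv2.resize(b,None,fx=7,fy=7,interpolation=cv2.INTER_CUBIC))
E
```

```text
(no output)
```

View pics/c2.png

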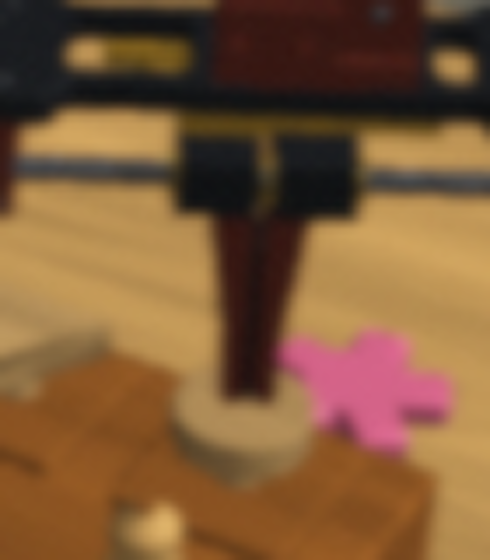

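The tips at (247,398) are still above the cap, whose centre is near (243,410). I'll keep lowering.

```bash
python3 -m inch '[[[0,0,2,0,0,0,0],[0,0,4,0,0,0,0],[0,0,4,0,0,0,0]]]'
```

```text
t: 4.05
ee_pos: [508.0, 161.5, 74.6]
orientation: [3.068, 0.676, -0.001]
ft_force: [1.0, -0.4, -0.1]
width: 0.2
grasp_force: 0.0
```

```bash
python3 -m inch '[[[0,0,2,0,0,0,0],[0,0,3,0,0,0,0],[0,0,3,0,0,0,0]]]'
```

```text
t: 4.35
ee_pos: [508.0, 161.6, 71.7]
orientation: [-3.068, -0.676, 0.0]
ft_force: [1.0, -0.2, 0.1]
width: 0.5
grasp_force: 0.0
```

```bash
python3 -m inch '[[[0,0,2,0,0,0,0],[0,0,3,0,0,0,0],[0,0,3,0,0,0,0]]]'
```

```text
t: 4.65
ee_pos: [508.4, 161.6, 69.0]
orientation: [-3.068, -0.676, -0.001]
ft_force: [-0.5, -0.1, 2.6]
width: 0.2
grasp_force: 1.2
```

```bash
python3 -m inch '[[[0,0,1,0,0,0,0],[0,0,3,0,0,0,0],[0,0,3,0,0,0,0]]]'; python3 - <<'E'
from h import *
im=snap('scene'); b=im['frame'][150:230,330:400,::-1]; a=cv2.imread('pics/scene0.png')[150:230,330:400]
d=cv2.absdiff(a,b)
cv2.imwrite('pics/c3.png',cv2.resize(np.hstack([b,d*4]),None,fx=5.6,fy=5.6,interpolation=cv2.INTER_CUBIC))
E
```

```text
t: 4.95
ee_pos: [508.3, 161.6, 65.8]
orientation: [-3.068, -0.676, -0.001]
ft_force: [-0.2, 0.3, 2.0]
width: 0.4
grasp_force: 1.1
```

View pics/c3.png

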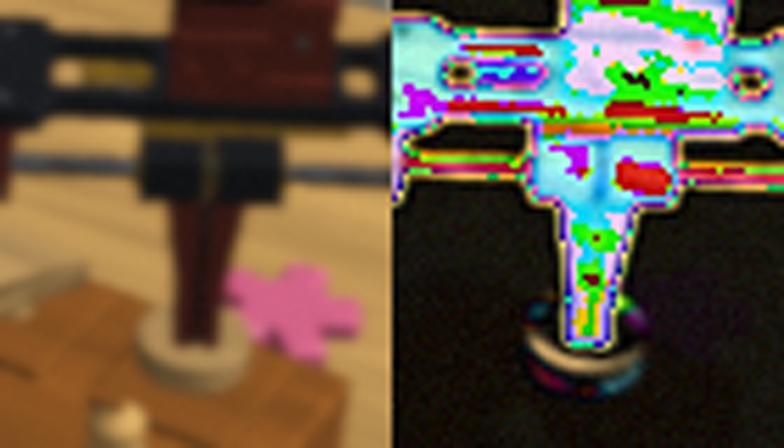

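The difference image shows the cap going down under the tips, at about (197,340) in the left half. I'll press on to the stop and watch for the force to rise.

```bash
python3 -m inch '[[[0,0,2,0,0,0,0],[0,0,4,0,0,0,0],[0,0,4,0,0,0,0]]]'
```

```text
t: 5.3
ee_pos: [508.3, 161.6, 61.7]
orientation: [-3.068, -0.676, -0.0]
ft_force: [0.9, -0.5, 0.7]
width: 0.3
grasp_force: 0.6
```

```bash
python3 -m inch '[[[0,0,2,0,0,0,0],[0,0,3,0,0,0,0],[0,0,3,0,0,0,0]]]'
```

```text
t: 5.6
ee_pos: [508.3, 161.6, 58.7]
orientation: [-3.068, -0.676, -0.0]
ft_force: [0.9, 0.2, 1.2]
width: 0.4
grasp_force: 0.8
```

```bash
python3 -m inch '[[[0,0,1,0,0,0,0],[0,0,2,0,0,0,0],[0,0,2,0,0,0,0]]]'
```

```text
t: 5.9
ee_pos: [508.4, 161.7, 57.5]
orientation: [-3.068, -0.676, -0.001]
ft_force: [-1.0, -1.2, 11.2]
width: 0.3
grasp_force: 5.2
```

```bash
python3 -m inch '[[[0,0,1,0,0,0,0],[0,0,2,0,0,0,0],[0,0,2,0,0,0,0]]]'; python3 -m inch '[[[0,0,-15,0,0,0,0],[0,0,-35,0,0,0,0],[0,0,-35,0,0,0,0],[0,0,-35,0,0,0,0]]]'; python3 plan.py
```

```text
t: 6.2
ee_pos: [508.6, 161.7, 57.2]
orientation: [-3.068, -0.676, -0.001]
ft_force: [-5.9, -2.9, 30.5]
width: 0.8
grasp_force: 15.4
t: 6.6
ee_pos: [507.9, 161.5, 89.5]
orientation: [3.068, 0.676, -0.0]
ft_force: [0.1, -0.2, -0.3]
width: 0.4
grasp_force: 0.0
round [508.1 161.2  80. ] shift to TCP z120 [  0.1   0.4 -30.5]
tri [500.5  76.7  80. ] shift to TCP z120 [-42.4  73.9 -30.5]
cross [495.9  -8.3  80. ] shift to TCP z120 [-82.2 149.  -30.5]
sq [489.  -91.8  80. ] shift to TCP z120 [-123.6  221.9  -30.5]
[[0.907, 0.42, -0.0], [0.42, -0.907, -0.0], [-0.0, -0.0, -1.0]] 6.6 [507.9 161.5  89.5] 0.3901989434471084 [ 0.1 -0.2 -0.3]
```

Round key: firm stop at TCP z 57.2 with 30 N. Contact shows the real tips sit about 28 mm higher than reported. Next is the triangle, pressing to the same height.

```bash
python3 -m inch '[[[-10,19,-5,0,0,0,0],[-20,38,-5,0,0,0,0],[-31,57,-5,0,0,0,0],[-41,75,-5,0,0,0,0],[-41,75,-5,0,0,0,0],[-41,75,-5,0,0,0,0],[-41,75,6,0,0,0,0],[-41,75,14,0,0,0,0],[-41,75,18,0,0,0,0],[-41,75,22,0,0,0,0],[-41,75,22,0,0,0,0]]]'; python3 - <<'E'
from h import *
im=snap('scene'); b=im['frame'][140:230,280:400,::-1]
cv2.imwrite('pics/c4.png',cv2.resize(b,None,fx=6,fy=6,interpolation=cv2.INTER_CUBIC))
E
```

```text
t: 7.7
ee_pos: [502.2, 76.5, 67.2]
orientation: [-3.068, -0.677, 0.001]
ft_force: [0.2, -0.3, -0.8]
width: 0.5
grasp_force: 0.0
```

View pics/c4.png

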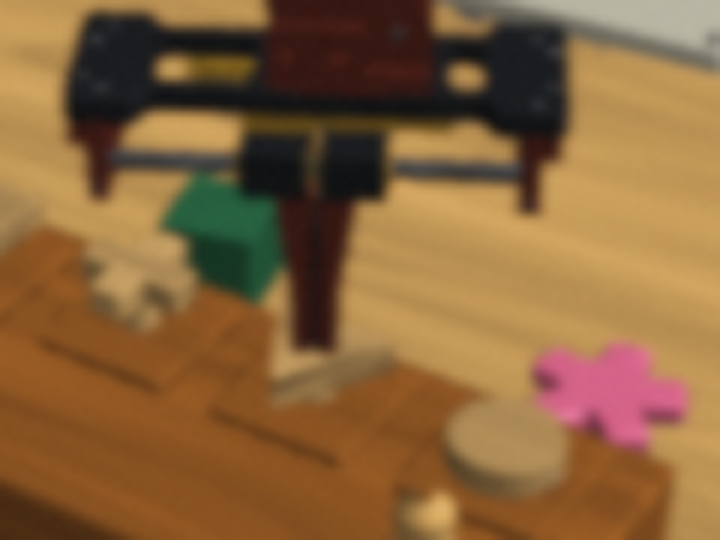

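The tips at (313,350) sit over the triangle's middle, and the round cap is down at (507,438). Now I'll press the triangle.

```bash
python3 -m inch '[[[0,0,2,0,0,0,0],[0,0,4,0,0,0,0],[0,0,6,0,0,0,0],[0,0,6,0,0,0,0]]]'
```

```text
t: 8.15
ee_pos: [502.8, 76.4, 61.9]
orientation: [-3.068, -0.676, -0.001]
ft_force: [1.3, 1.6, 1.8]
width: 0.5
grasp_force: 0.9
```

```bash
python3 -m inch '[[[0,0,2,0,0,0,0],[0,0,3,0,0,0,0],[0,0,3,0,0,0,0]]]'
```

```text
t: 8.45
ee_pos: [502.8, 76.4, 58.8]
orientation: [-3.068, -0.676, -0.001]
ft_force: [1.9, 1.3, 2.0]
width: 0.4
grasp_force: 1.1
```

```bash
python3 -m inch '[[[0,0,1,0,0,0,0],[0,0,2,0,0,0,0],[0,0,2,0,0,0,0]]]'
```

```text
t: 8.75
ee_pos: [502.9, 76.4, 57.4]
orientation: [3.068, 0.676, 0.001]
ft_force: [-1.1, 1.6, 9.9]
width: 0.4
grasp_force: 5.4
```

```bash
python3 -m inch '[[[0,0,1,0,0,0,0],[0,0,2,0,0,0,0],[0,0,2,0,0,0,0]]]'; python3 -m inch '[[[0,0,-15,0,0,0,0],[0,0,-40,0,0,0,0],[0,0,-40,0,0,0,0],[-20,37,-40,0,0,0,0],[-41,74,-40,0,0,0,0],[-61,111,-40,0,0,0,0],[-81,148,-40,0,0,0,0],[-81,148,-40,0,0,0,0],[-81,148,-40,0,0,0,0],[-81,148,-25,0,0,0,0],[-81,148,-17,0,0,0,0],[-81,148,-13,0,0,0,0],[-81,148,-13,0,0,0,0]]]'; python3 - <<'E'
from h import *
im=snap('scene'); b=im['frame'][140:230,260:380,::-1]
cv2.imwrite('pics/c5.png',cv2.resize(b,None,fx=6,fy=6,interpolation=cv2.INTER_CUBIC))
E
```

```text
t: 9.05
ee_pos: [503.1, 76.4, 57.2]
orientation: [3.068, 0.676, 0.002]
ft_force: [-7.9, 0.0, 32.0]
width: 0.5
grasp_force: 16.5
t: 10.35
ee_pos: [490.7, -91.1, 67.2]
orientation: [-3.067, -0.678, 0.002]
ft_force: [-0.2, 0.3, -0.8]
width: 0.4
grasp_force: 0.0
```

View pics/c5.png

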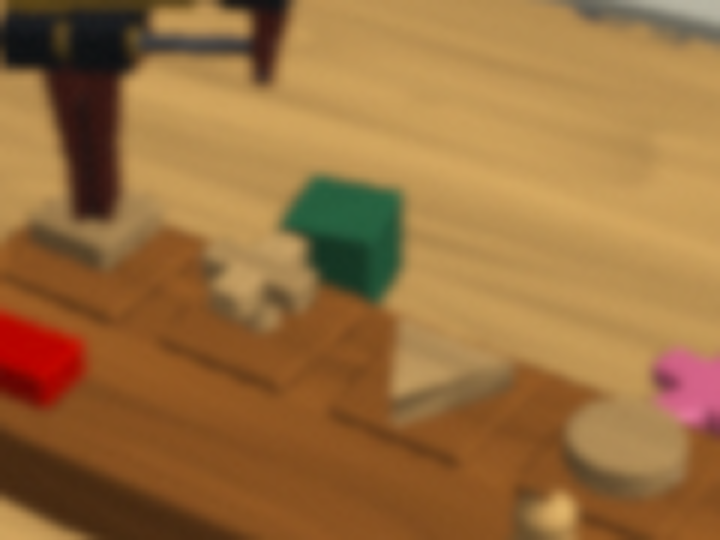

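The tips at (95,215) are centred on the square cap. The triangle (430,370) and round (627,440) are down, and the cross (260,270) is still up.

```bash
python3 -m inch '[[[0,0,2,0,0,0,0],[0,0,4,0,0,0,0],[0,0,6,0,0,0,0],[0,0,6,0,0,0,0]]]'
```

```text
t: 10.8
ee_pos: [491.6, -92.0, 62.0]
orientation: [3.068, 0.676, 0.001]
ft_force: [1.1, 1.9, 2.0]
width: 0.2
grasp_force: 1.0
```

```bash
python3 -m inch '[[[0,0,2,0,0,0,0],[0,0,4,0,0,0,0],[0,0,4,0,0,0,0]]]'
```

```text
t: 11.1
ee_pos: [491.4, -92.1, 57.7]
orientation: [3.068, 0.676, 0.001]
ft_force: [0.9, 1.2, 1.6]
width: 0.3
grasp_force: 0.9
```

```bash
python3 -m inch '[[[0,0,1,0,0,0,0],[0,0,2,0,0,0,0],[0,0,2,0,0,0,0]]]'
```

```text
t: 11.4
ee_pos: [491.6, -92.2, 57.3]
orientation: [3.068, 0.676, 0.001]
ft_force: [-4.5, 3.5, 22.8]
width: 0.6
grasp_force: 11.2
```

The square key is on its firm stop at the same height. I'll retract and hand in.

```bash
python3 -m inch '[[[0,0,0,0,0,0,0],[0,0,-15,0,0,0,0],[0,0,-45,0,0,0,0],[0,0,-90,0,0,0,0],[0,0,-90,0,0,0,0],[0,0,-90,0,0,0,0]]]'; python3 -c "
from workcell import ctrl;print(ctrl.close_job())"
```

```text
t: 12.0
ee_pos: [491.4, -92.4, 146.4]
orientation: [3.067, 0.676, 0.002]
ft_force: [0.1, 0.3, -0.1]
width: 0.3
grasp_force: 0.0
the job is handed in; nothing more can be done
None
```

I pressed the round, triangle and square keys in that order, each to its firm stop (23–32 N); the cross was still up in the last picture, the arm was clear at 12.0 s, and the job is handed in, though hand-in returned no verdict.

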